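# Unpin and open the sample case

### The job

Open the sample case whose lid is locked by a steel pin: pull the pin straight out of its staple and put it in the shallow steel tray while the lid is still on the case. Then lift the lid straight off by its handle and set it down on the black mat, centred and with the handle up, lowering it all the way before letting go.

Things in the scene. Friction and masses are not known exactly. Their poses are not given: they have to be found in the camera images.
- pin: Dark steel pin, 60 g: upright grip 12 (x) x 24 (y) x 36 (z) mm, origin at the centre of its underside, z up; from its foot an 8 mm round shank runs along +y, y = 12 to 45 mm. Lies on the lid, axes parallel to the lid's, its tip 15 mm past the staple. Grip it from above across x. Slides out level along its -y; do not raise it over 3 mm until pulled 40 mm, then it is clear of the staple.
- lid: Loose white plate 150 (x) x 200 (y) x 8 mm, 0.35 kg, on a fixed aluminium case 85 mm high. Origin: centre of its underside, z up. Black handle bar at x = y = 0: 14 (x) x 60 (y) mm, z = 36 to 50 mm. The case's steel staple (U, opening 16 x 14 mm, 20 mm tall) comes up through a slot at y = -52 mm, 6 mm play; the pin in it locks the lid. Unpinned, it lifts straight up, clear after 35 mm.
- tray: Shallow open steel tray fixed on the bench, 150 (x) x 120 (y) x 10 (z) mm, walls and floor 4 mm thick. Origin: centre of its underside; z up.
- mat: Thin black rubber mat fixed on the bench, 190 (x) x 240 (y) x 3 (z) mm. Origin: centre of its underside; z up. The lid has four 10 mm feet under its corners and stands on them here, its underside then 13 mm above the bench. (On the case the feet hang inside the walls with 4 mm of play.)

How it is judged:
On the way, in this order (a step that is already met when the one before it is completed fails the run):
1. the pin lies in the tray while the lid is still on the case (x of pin in the frame of tray between -0.071 and 0.071 m and y of pin in the frame of tray between -0.056 and 0.056 m and z of pin in the frame of tray between -0.005 and 0.03 m and distance of lid from where it was at the start of the episode below 0.02 m), for 0.2 s.
2. the lid is down on the mat, handle up, still held by the gripper (horizontal distance between lid and mat below 0.06 m and angle between lid's own z axis and vertical below 0.15 rad and z of lid in the frame of mat below 0.03 m and contact force between the fingers and lid above 0.5 N), for 0.05 s.
At the end, for the whole second after the job is handed in: Pin in the tray (grip's foot inside the walls, under 30 mm above the tray's underside); lid on the mat, handle up, level within 0.15 rad, centre within 60 mm of the mat's, underside under 30 mm above the mat's underside; both at rest (x of pin in the frame of tray between -0.071 and 0.071 m and y of pin in the frame of tray between -0.056 and 0.056 m and z of pin in the frame of tray between -0.005 and 0.03 m and horizontal distance between lid and mat below 0.06 m and angle between lid's own z axis and vertical below 0.15 rad and z of lid in the frame of mat below 0.03 m and linear speed of each of lid, pin below 0.02 m/s); the robot touches nothing.
It also fails if it takes over 58 s, if anything falls off the work surface, if the arm or the gripper's body presses on something with over 40 N, if the wrist force passes 120 N, or if a joint passes its speed limit or range.

### The arm

A 6-joint arm with a two-finger parallel gripper is mounted at the origin on the work surface. World frame = base frame: x ahead of the robot, y to its left, z up, the work surface at z = 0. Lengths are in m, angles in rad, forces in N, time in s.
With the tool pointing down it reaches from about 0.25 to 0.775 m from the base axis. Payload 8.9 kg.
Tool frame: the origin (TCP) lies at the very end of the fingers, on their centre line; the grasp point (between the pads) lies robot.pinch_z behind it (robot.pinch_z is the distance from the TCP to the grasp point, in m); z points along the fingers, y is the direction in which the jaws open and shut (so a half turn about z gives the same grasp; the last joint's range is limited). The gripper opens to 85 mm and grips with 20 to 120 N. Pads are 22 mm wide; open, the fingers measure 114 mm over their backs; the gripper's body (76 mm by 85 mm) begins 54 mm behind the grasp point. The pads swing forward as they close: fully open they stand 13 mm farther back than shut.
Start: joints at [-1.428, 0.291, -0.153, 1.127, 0, 1.431], TCP at [0.146, -0.504, 0.231] pointing down, gripper open.
Joint ranges: [-2.52, 2.52], [-0.91, 1.74], [-1.3, 1.37], [-1.96, 2.02], [-1.52, 1.47], [-3.14, 3.14]. Speed limits (rad/s): [2.22, 2.22, 2.79, 3.14, 3.14, 3.14].

### API

Orientations are given as a rotation vector (axis times angle).
In Python, from cell import telemetry, optics, robot gives the robot as it stands.
- The arm moves only by the shell command python3 -m inch 'ROWS' [FORCE]. ROWS is JSON, a list of rows, each a list of 7 numbers: the closure, from 0 (fully open) to 1 (shut), then the shift along the tool's x, y, z in cm, then the turn, a rotation vector about the tool's x, y, z in rad. In form: [[claw, x, y, z, ax, ay, az], ...]. A call has 1 to 5 rows; each row is the pose to reach, as a shift and turn from the pose commanded when the call began, along the tool's axes at that moment; what a row does not reach only later rows make up. A row lasts 1/12 s, in which the tool goes at most 41.7 mm and 7.16 degrees, less where a joint would pass 70% of its speed; a pose out of reach is approached as far as the arm can. A call with a gripper value outside its range is refused whole. The fingers move at their own pace and stop on an object; FORCE is the grip in N (left out, the last holds). Time passes only in rows, so rows that repeat a pose let the fingers close. It gives the time, the measured TCP pose, the force and the opening at its end, in the units of the state.
- telemetry.read_state(): the state, without advancing time (a new reading comes with each control period).
- optics.capture(name): name is "side" or "top"; returns a dict with "pixels" (480x640x3 uint8, blue, green, red), "fx", "fy", "cx", "cy" (pixels), "origin" and "orientation" of the camera in the world. Camera axes: x right, y down, z forward; pixel columns grow to the right and rows downward; lengths in m; the calibration is good to about 2 mm. A picture is of the moment at which its call begins. There is no depth.
- robot.hand_in(): hands the job in, once; it reports no verdict.
Trained networks look in a picture, given as the dict that the camera call returned (one of the last four; its "shot" number tells which), for a name from the list of things; names that differ only in an ending like _2 or _b are one class to them, and where a whole thing is asked for, a point or a joint stands for the part that bears it (a point fixed in the world has none). Each returns a list of dicts, best first, with "confidence" (0 to 1); they miss things now and then, are a little off and sometimes report something else, mostly with a low value. They report only what shows in the picture. A call takes as long as a camera call.
- optics.cut_out(picture, thing): "region" (480x640 bool, what is visible of it) and "bbox" ([left, top, right, bottom] in pixels, round what is visible of it).
The state is a dict: "time": time; "joint_positions": joint angles; "joint_velocities": joint speeds; "effort": joint torques, N m; "tool_pos": TCP position; "eef_rot": TCP orientation; "ft_force": force on the tool from outside, world axes, zero at the start; "moment": the same for the moment, N m; "opening": finger opening in m.
Only numpy, scipy, OpenCV 4.12 (cv2) and the standard library are available. Lean on these libraries where they do the work, as an engineer would, in place of code of your own. Each camera call takes 0.05 s, during which the arm holds its last target.

## Working session

There is one attempt and no reset: what is moved stays moved. The work goes in short steps, Python scripts to look and compute and a shell command to move; the robot and the scene stay as the last step left them, time stands still between calls to the robot, and variables do not carry over. Pictures are saved under pics/ and viewed, and the job is handed in when it is done.

```bash
mkdir -p pics; ls
python3 - <<'E'
from cell import telemetry, optics, robot
import cv2
print(telemetry.read_state(), robot.pinch_z)
for n in("top","side"):
    p=optics.capture(n); cv2.imwrite(f"pics/{n}0.png",p["pixels"])
    print({k:v for k,v in p.items() if k!="pixels"})
    for t in("pin","lid","tray","mat"):
        for r in optics.cut_out(p,t)[:2]: print(n,t,r["confidence"],r["bbox"])
E
```

```text
pics
{'time': 0.0, 'joint_positions': array([-1.42832111e+00,  2.91274870e-01, -1.54133790e-01,  1.12665961e+00,
        3.24878245e-06,  1.43148744e+00]), 'joint_velocities': array([ 0.00048009,  0.00017935, -0.00195958,  0.00016628,  0.00064282,
       -0.00122926]), 'effort': array([-1.45289991e-04, -5.37150192e+01,  3.31363606e+01,  1.62887969e-02,
       -1.53694800e-04,  1.02876598e-05]), 'tool_pos': array([ 0.14592595, -0.50386967,  0.23073231]), 'eef_rot': array([-3.10920365e+00, -4.40983877e-01, -1.93927145e-06]), 'ft_force': array([0.43822432, 0.17376895, 0.44053213]), 'moment': array([ 0.02161587, -0.01015881,  0.04193201]), 'opening': 0.08546811407580399} 0.0187
{'fx': 553.3424570678775, 'fy': 553.3424570678775, 'cx': 314.2830000909327, 'cy': 242.21281816144136, 'origin': array([ 0.40625128, -0.03737614,  1.27116782]), 'orientation': array([-2.20467276,  2.16662881, -0.05470889]), 'shot': 1}
top pin 0.56 [181.6, 239.3, 207.9, 247.0]
top lid 0.68 [113.3, 210.0, 218.5, 293.8]
top tray 0.86 [393.3, 213.5, 449.8, 280.4]
top mat 0.7 [249.9, 211.2, 360.2, 296.4]
{'fx': 520.45848929635, 'fy': 520.45848929635, 'cx': 322.24129330637965, 'cy': 229.59445845414263, 'origin': array([0.15101992, 0.47995215, 0.7499206 ]), 'orientation': array([-0.79235001,  2.60953065, -1.06214326]), 'shot': 2}
side pin 0.77 [223.6, 324.1, 248.1, 372.8]
side pin 0.28 [119.9, 322.2, 290.4, 479.4]
side lid 0.57 [116.9, 325.0, 293.5, 478.0]
side tray 0.96 [340.0, 173.9, 435.8, 237.7]
side mat 0.77 [242.9, 231.1, 407.6, 367.4]
```

View pics/top0.png

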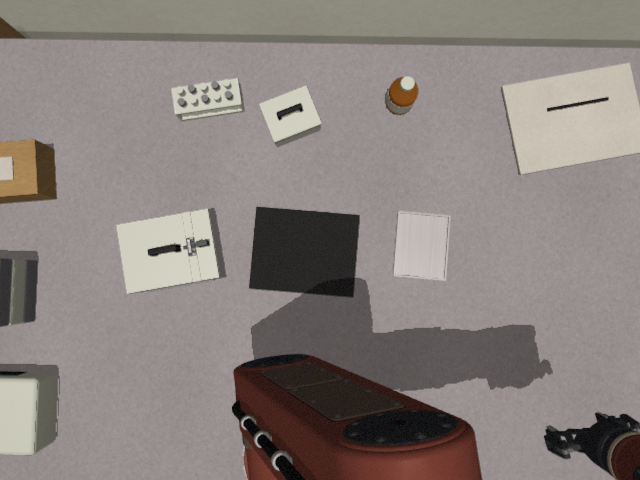

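View pics/side0.png

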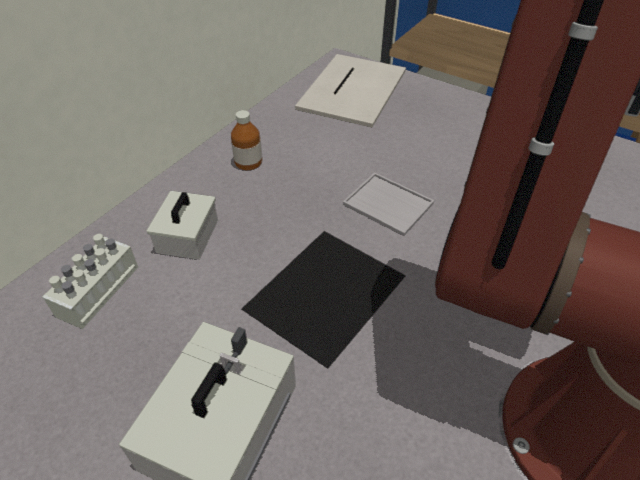

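```bash
cat > h.py <<'E'
import numpy as np, cv2
from scipy.spatial.transform import Rotation as R
from cell import telemetry, optics, robot
def ray(p,u,v):
    M=R.from_rotvec(p["orientation"]).as_matrix()
    return p["origin"], M@np.array([(u-p["cx"])/p["fx"],(v-p["cy"])/p["fy"],1])
def at(p,u,v,z):
    o,d=ray(p,u,v); return o+d*(z-o[2])/d[2]
def proj(p,X):
    M=R.from_rotvec(p["orientation"]).as_matrix()
    q=(np.atleast_2d(X)-p["origin"])@M
    return np.c_[q[:,0]/q[:,2]*p["fx"]+p["cx"],q[:,1]/q[:,2]*p["fy"]+p["cy"]]
def crop(p,x0,y0,x1,y1,s,name):
    cv2.imwrite("pics/"+name,cv2.resize(p["pixels"][y0:y1,x0:x1],None,fx=s,fy=s,interpolation=cv2.INTER_CUBIC))
E
python3 - <<'E'
from h import *
p=optics.capture("top"); crop(p,105,195,235,305,6,"lidtop.png")
q=optics.capture("side"); crop(q,110,310,310,480,4,"lidside.png")
H={"pin":.129,"lid":.093,"tray":.01,"mat":.003}
for im,n in((p,"top"),(q,"side")):
  for t in H:
    for r in optics.cut_out(im,t)[:1]:
        c,_=cv2.findContours(r["region"].astype("uint8"),0,2)
        c=max(c,key=cv2.contourArea); b=cv2.boxPoints(cv2.minAreaRect(c)) if n=="top" else cv2.approxPolyDP(c,6,True)[:,0]
        P=np.array([at(im,u,v,H[t]) for u,v in b])
        print(n,t,r["confidence"],b.round(1).tolist(),"\n",P[:,:2].round(4).tolist(),P[:,:2].mean(0).round(4), [round(float(np.linalg.norm(P[i]-P[i-1])),3) for i in range(len(P))])
E
```

```text
top pin 0.49 [[195.0, 241.0], [208.0, 241.0], [208.0, 246.0], [195.0, 246.0]] 
 [[0.4735, 0.2223], [0.474, 0.1953], [0.4636, 0.195], [0.4631, 0.222]] [0.4685 0.2087] [0.01, 0.027, 0.01, 0.027]
top lid 0.64 [[114.4000015258789, 223.3000030517578], [209.1999969482422, 207.8000030517578], [220.6999969482422, 278.1000061035156], [125.9000015258789, 293.5]] 
 [[0.5108, 0.4048], [0.5474, 0.2021], [0.3975, 0.1733], [0.3612, 0.3745]] [0.4542 0.2887] [0.153, 0.206, 0.153, 0.204]
top tray 0.8 [[392.29998779296875, 276.20001220703125], [397.79998779296875, 210.60000610351562], [450.79998779296875, 215.10000610351562], [445.3999938964844, 280.6000061035156]] 
 [[0.4081, -0.2023], [0.558, -0.2134], [0.5498, -0.3345], [0.4002, -0.3225]] [ 0.479  -0.2682] [0.121, 0.15, 0.121, 0.15]
top mat 0.96 [[248.3000030517578, 288.5], [255.1999969482422, 206.10000610351562], [360.79998779296875, 214.89999389648438], [353.8999938964844, 297.29998779296875]] 
 [[0.3741, 0.1255], [0.564, 0.1143], [0.5476, -0.1294], [0.3585, -0.1161]] [ 0.461  -0.0014] [0.242, 0.19, 0.244, 0.19]
side pin 0.56 [[240, 327], [231, 33
[... 301 characters left out ...]
]] 
 [[0.5433, 0.2085], [0.5058, 0.4006], [0.4034, 0.3825], [0.3626, 0.3551], [0.3977, 0.18], [0.4697, 0.1926], [0.4626, 0.2235], [0.4424, 0.2346], [0.4592, 0.2532], [0.4873, 0.2381], [0.4739, 0.2233], [0.4958, 0.1978]] [0.4586 0.2575] [0.049, 0.196, 0.104, 0.049, 0.179, 0.073, 0.032, 0.023, 0.025, 0.032, 0.02, 0.034]
side tray 0.88 [[344, 200], [402, 235], [433, 202], [375, 173]] 
 [[0.5581, -0.2187], [0.4096, -0.1961], [0.4001, -0.3175], [0.5479, -0.3322]] [ 0.4789 -0.2661] [0.114, 0.15, 0.122, 0.149]
side mat 0.73 [[323, 232], [242, 308], [327, 366], [404, 276]] 
 [[0.5467, -0.1219], [0.562, 0.1104], [0.3769, 0.1218], [0.3603, -0.1114]] [ 4.614e-01 -3.000e-04] [0.187, 0.233, 0.185, 0.234]
```

View pics/lidtop.png

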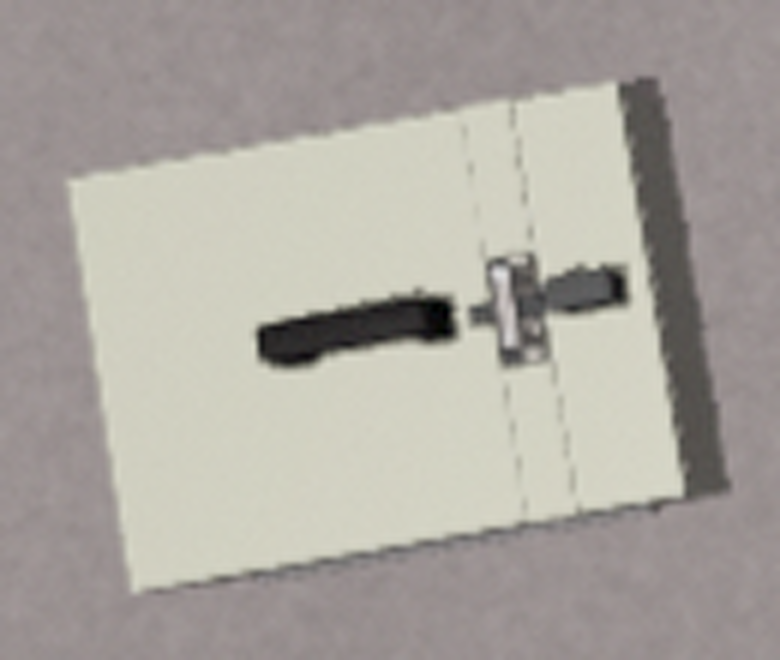

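View pics/lidside.png

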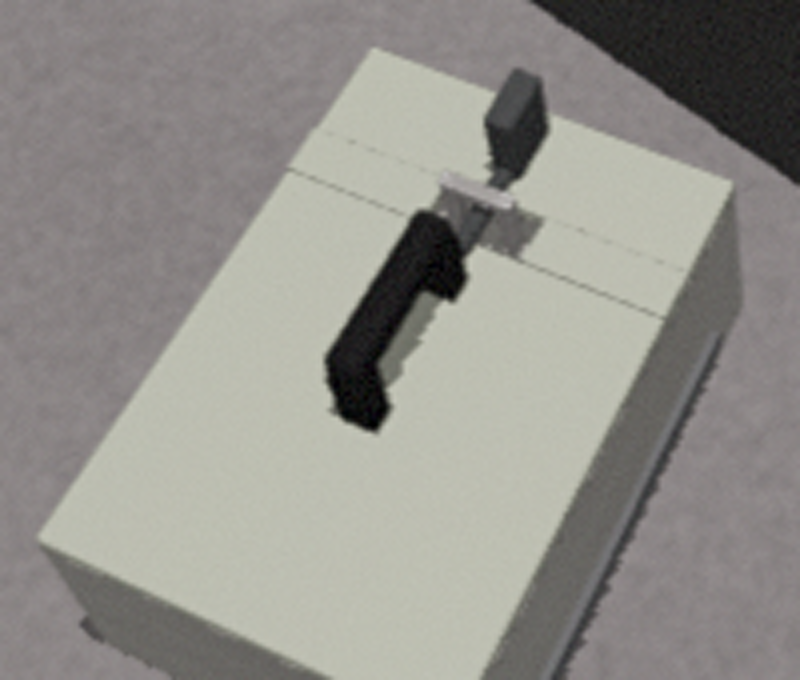

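```bash
cat >> h.py <<'E'
def frame(im,c,z):
    # c: corners in order (-y+x... ) TL,TR,BR,BL in top picture = (+x+y),(+x-y),(-x-y),(-x+y)
    P=np.array([at(im,u,v,z) for u,v in c])[:,:2]
    yd=(P[0]+P[3]-P[1]-P[2])/2; xd=(P[0]+P[1]-P[2]-P[3])/2
    return P.mean(0), np.arctan2(-xd[0]*0+xd[1],xd[0]), np.arctan2(-yd[0],yd[1]), np.linalg.norm(xd),np.linalg.norm(yd)
E
python3 - <<'E'
from h import *
p=optics.capture("top"); q=optics.capture("side")
c=(np.array([(68,180),(617,83),(685,497),(133,592)])+.5)/6-.5+[105,195]
print("top",frame(p,c,.093))
C,a,b,_,_=frame(p,c,.093); th=(a+b)/2
Rm=np.array([[np.cos(th),-np.sin(th)],[np.sin(th),np.cos(th)]])
# side corners visible (TL +x-y, TR -x-y, BL +x+y)
s=(np.array([(373,47),(733,184),(40,540)])+.5)/4-.5+[110,310]
S=np.array([at(q,u,v,.093)[:2] for u,v in s]); print("side",S, "exp",[C+Rm@np.array(k) for k in((.075,-.1),(-.075,-.1),(.075,.1))], "centre", (S[1]+S[2])/2, np.linalg.norm(S[0]-S[1]),np.linalg.norm(S[0]-S[2]))
# overlay pin/handle
def box(x0,x1,y0,y1,z0,z1): return np.array([[x,y,z] for x in(x0,x1) for y in(y0,y1) for z in(z0,z1)])
for im,n,o,sc in((p,"top",(105,195),6),(q,"side",(110,310),4)):
    img=cv2.resize(im["pixels"][o[1]:o[1]+110 if n=="top" else 480,o[0]:o[0]+(130 if n=="top" else 200)],None,fx=sc,fy=sc,interpolation=cv2.INTER_CUBIC)
    for B,col in((box(-.006,.006,-.094,-.07,.093,.129),(0,0,255)),(box(-.007,.007,-.03,.03,.121,.135),(255,0,0)),(box(-.075,.075,-.1,.1,.085,.093),(0,200,0))):
        W=np.c_[(C[:,None]+Rm@B[:,:2].T).T,B[:,2]]
        uv=(proj(im,W)-o+.5)*sc-.5
        for i in range(8):
            for k in(1,2,4):
                if not i&k: cv2.line(img,tuple(map(int,uv[i].round())),tuple(map(int,uv[i|k].round())),col,1)
    cv2.imwrite(f"pics/ov{n}.png",img)
E
```

```text
top (array([0.45366034, 0.28939577]), np.float64(0.19325922214271396), np.float64(0.1901177660452191), np.float64(0.1495200897308867), np.float64(0.19896744078198575))
side [[0.54545918 0.20647729]
 [0.39910419 0.17832403]
 [0.50553942 0.40137726]] exp [array([0.5463383 , 0.20551613]), array([0.39908571, 0.17693862]), array([0.50823496, 0.40185292])] centre [0.45232181 0.28985065] 0.14903820545308089 0.19894619190454685
```

View pics/ovtop.png

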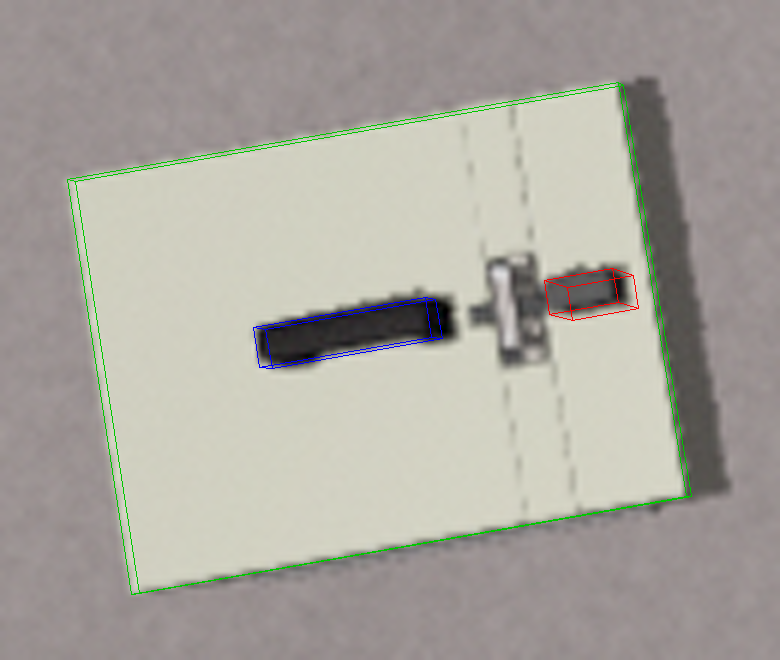

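View pics/ovside.png

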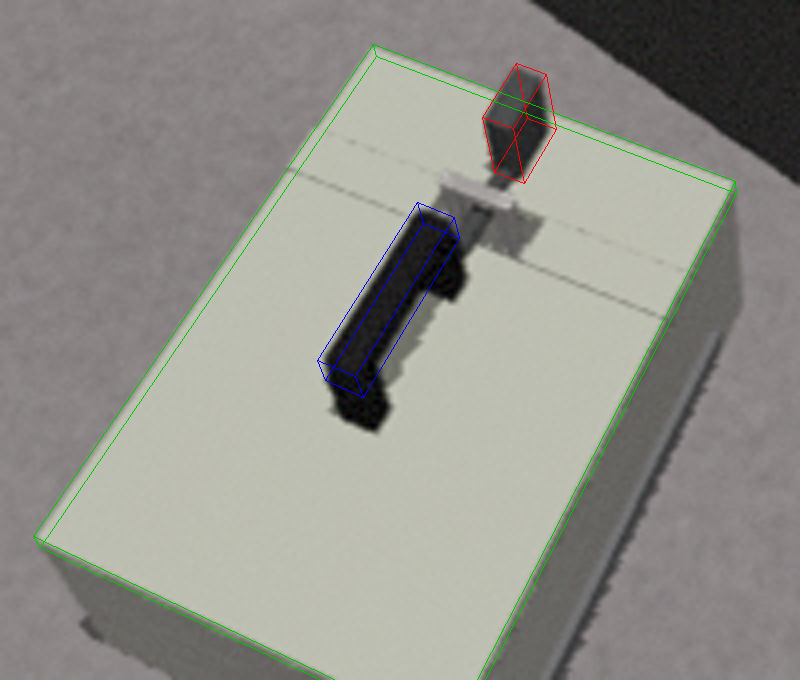

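```bash
cat >> h.py <<'E'
def go(x,y,z,yawy):
    "shift/turn to put TCP at xyz, down, tool y at world angle yawy"
    s=telemetry.read_state(); M=R.from_rotvec(s["eef_rot"])
    ty=np.array([np.cos(yawy),np.sin(yawy),0]); tz=np.array([0,0,-1.]); 
    T=R.from_matrix(np.c_[np.cross(ty,tz),ty,tz])
    d=M.inv().apply(np.array([x,y,z])-s["tool_pos"])*100
    print("t",round(s["time"],2),"pos",s["tool_pos"].round(4),"open",round(s["opening"],4),"F",s["ft_force"].round(1),"q",s["joint_positions"].round(2))
    print("shift cm",d.round(2),"turn",(M.inv()*T).as_rotvec().round(3),"dist",np.linalg.norm(d).round(1))
E
python3 -c "
from h import *
go(.4697,.2098,.23,.1917)"
```

```text
t 1.1 pos [ 0.146  -0.5043  0.2313] open 0.0855 F [-0.   1.2  0.8] q [-1.43  0.29 -0.15  1.13 -0.    1.43]
shift cm [ 50.95 -59.59   0.13] turn [-0.    -0.    -1.481] dist 78.4
```

```bash
python3 -m inch '[[0.5,50.9,-59.6,0,0,0,-1.481],[0.5,50.9,-59.6,0,0,0,-1.481],[0.5,50.9,-59.6,0,0,0,-1.481],[0.5,50.9,-59.6,0,0,0,-1.481],[0.5,50.9,-59.6,0,0,0,-1.481]]' 30; python3 -c "
from h import *
go(.4697,.2098,.23,.1917)"
```

```text
time: 1.52
tool_pos: [0.2321, -0.3127, 0.2313]
eef_rot: [2.82, 1.384, 0.0]
ft_force: [1.1, -0.1, 1.2]
opening: 0.0427
t 1.52 pos [ 0.2321 -0.3127  0.2313] open 0.0427 F [ 1.1 -0.1  1.2] q [-1.12  0.03 -0.47  1.07  0.    1.11]
shift cm [ 55.86 -13.19   0.12] turn [ 0.    0.   -0.85] dist 57.4
```

```bash
python3 -m inch '[[0.5,55.8,-13.2,0,0,0,-0.85],[0.5,55.8,-13.2,0,0,0,-0.85],[0.5,55.8,-13.2,0,0,0,-0.85],[0.5,55.8,-13.2,0,0,0,-0.85],[0.5,55.8,-13.2,0,0,0,-0.85]]'; python3 -c "
from h import *
go(.4697,.2098,.23,.1917)"
```

```text
time: 1.93
tool_pos: [0.3194, -0.1235, 0.2316]
eef_rot: [2.257, 2.183, 0.0]
ft_force: [1.6, -1.6, 0.4]
opening: 0.0424
t 1.93 pos [ 0.3194 -0.1235  0.2316] open 0.0424 F [ 1.6 -1.6  0.4] q [-0.58 -0.07 -0.56  1.07  0.    1.02]
shift cm [33.81 13.9   0.16] turn [ 0.001  0.001 -0.225] dist 36.6
```

```bash
python3 -m inch '[[0.5,33.8,13.9,0,0,0,-0.225],[0.5,33.8,13.9,0,0,0,-0.225],[0.5,33.8,13.9,0,0,0,-0.225],[0.5,33.8,13.9,0,0,0,-0.225],[0.5,33.8,13.9,0,0,0,-0.225]]'; python3 -m inch '[[0.5,15,5.5,0,0,0,0],[0.5,15,5.5,0,0,0,0],[0.5,15,5.5,0,0,0,0],[0.5,15,5.5,0,0,0,0],[0.5,15,5.5,0,0,0,0]]'; python3 -c "
from h import *
go(.4697,.2098,.15,.1917)"
```

```text
time: 2.35
tool_pos: [0.4062, 0.0665, 0.2316]
eef_rot: [2.004, 2.418, 0.001]
ft_force: [1.8, -2.0, 0.4]
opening: 0.0428
time: 2.77
tool_pos: [0.4327, 0.227, 0.2312]
eef_rot: [-2.0, -2.422, -0.003]
ft_force: [-1.1, -0.8, 0.3]
opening: 0.0426
t 2.77 pos [0.4327 0.227  0.2312] open 0.0426 F [-1.1 -0.8  0.3] q [ 0.33  0.22 -0.25  1.1   0.    1.71]
shift cm [-2.41  3.3   8.12] turn [ 0.001 -0.002 -0.001] dist 9.1
```

```bash
python3 -m inch '[[0.5,-2.4,3.3,8.1,0,0,0],[0.5,-2.4,3.3,8.1,0,0,0],[0.5,-2.4,3.3,8.1,0,0,0],[0.5,-2.4,3.3,8.1,0,0,0],[0.5,-2.4,3.3,8.1,0,0,0]]'
python3 - <<'E'
from h import *
go(.4697,.2098,.099,.1917)
p=optics.capture("top"); crop(p,105,195,235,305,6,"a1.png")
q=optics.capture("side"); crop(q,110,230,310,380,4,"a2.png")
E
```

```text
time: 3.18
tool_pos: [0.4687, 0.2041, 0.1508]
eef_rot: [-2.006, -2.417, 0.001]
ft_force: [-0.0, -0.3, 0.7]
opening: 0.0426
t 3.18 pos [0.4687 0.2041 0.1508] open 0.0426 F [-0.  -0.3  0.7] q [ 0.27  0.33 -0.33  0.92  0.    1.65]
shift cm [0.54 0.21 5.18] turn [-0.001 -0.    -0.006] dist 5.2
```

View pics/a2.png

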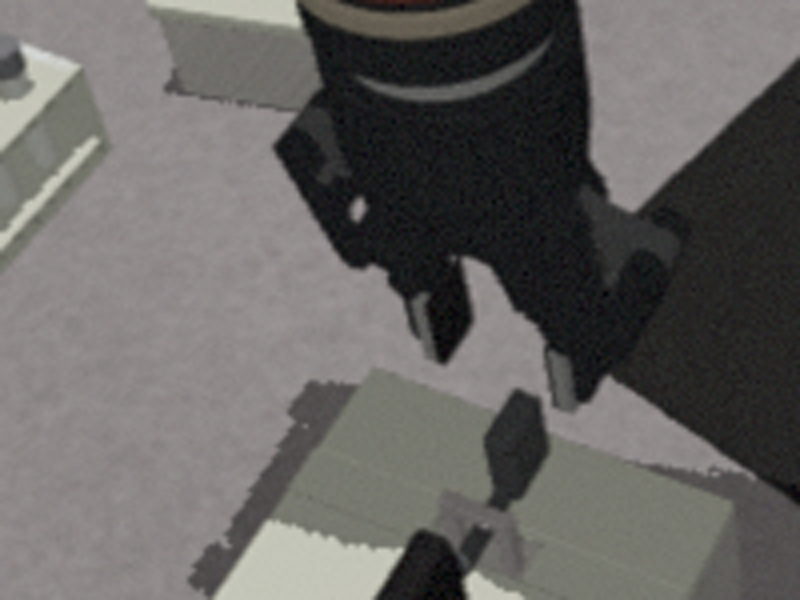

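View pics/a1.png

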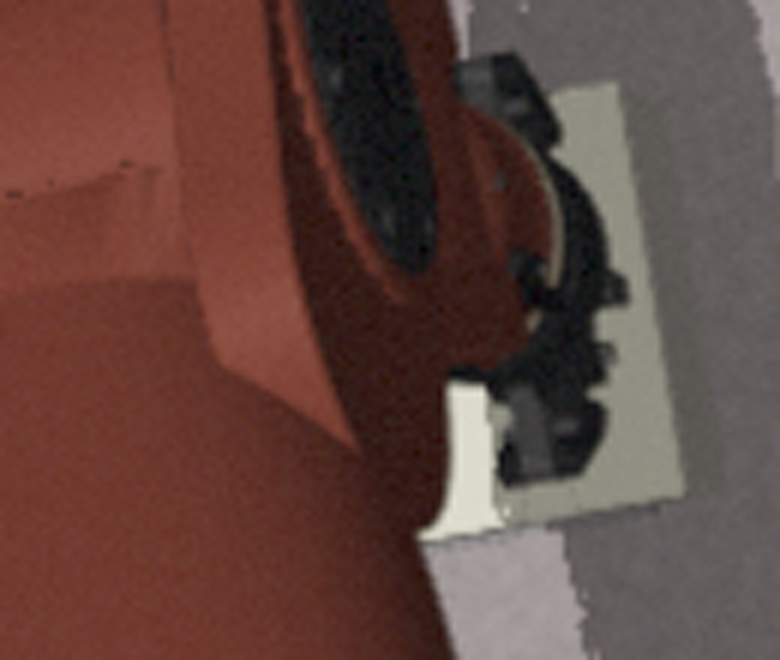

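```bash
python3 -m inch '[[0.5,0.54,0.2,0,0,0,-0.006],[0.5,0.54,0.2,2.5,0,0,-0.006],[0.5,0.54,0.2,5.2,0,0,-0.006],[0.5,0.54,0.2,5.2,0,0,-0.006],[0.5,0.54,0.2,5.2,0,0,-0.006]]'
python3 - <<'E'
from h import *
go(.4697,.2098,.0985,.1917)
q=optics.capture("side"); crop(q,110,230,310,380,4,"a3.png")
E
```

```text
time: 3.7
tool_pos: [0.4692, 0.2102, 0.0987]
eef_rot: [-1.997, -2.424, 0.002]
ft_force: [0.5, 0.2, -0.1]
opening: 0.0424
t 3.7 pos [0.4692 0.2102 0.0987] open 0.0424 F [ 0.5  0.2 -0.1] q [ 0.28  0.39 -0.39  0.79  0.    1.66]
shift cm [-0.05  0.04  0.02] turn [-0.001  0.     0.001] dist 0.1
```

View pics/a3.png

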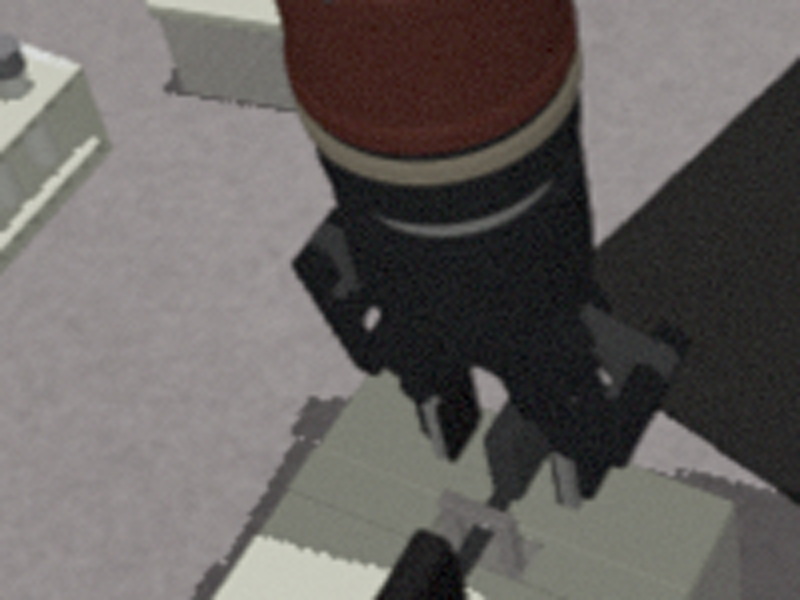

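```bash
python3 -m inch '[[0.75,0,0,0,0,0,0],[0.85,0,0,0,0,0,0],[1,0,0,0,0,0,0],[1,0,0,0,0,0,0],[1,0,0,0,0,0,0]]' 35; python3 -m inch '[[1,0,0,0,0,0,0],[1,0,0,0,0,0,0],[1,0,0,0,0,0,0]]'
python3 - <<'E'
from h import *
s=telemetry.read_state();c=np.array([-np.sin(.1917),np.cos(.1917)])*-.07
go(s["tool_pos"][0]+c[0],s["tool_pos"][1]+c[1],s["tool_pos"][2],.1917)
q=optics.capture("side"); crop(q,110,230,310,380,4,"a4.png")
E
```

```text
time: 4.17
tool_pos: [0.4708, 0.2103, 0.0998]
eef_rot: [1.998, 2.423, 0.003]
ft_force: [-0.1, 0.7, 7.7]
opening: 0.0117
time: 4.42
tool_pos: [0.4708, 0.2103, 0.0998]
eef_rot: [1.997, 2.423, 0.003]
ft_force: [-1.0, 0.4, 6.9]
opening: 0.0116
t 4.42 pos [0.4708 0.2103 0.0998] open 0.0116 F [-1.   0.4  6.9] q [ 0.28  0.39 -0.39  0.79  0.    1.66]
shift cm [-7. -0. -0.] turn [ 0.002 -0.     0.   ] dist 7.0
```

View pics/a4.png

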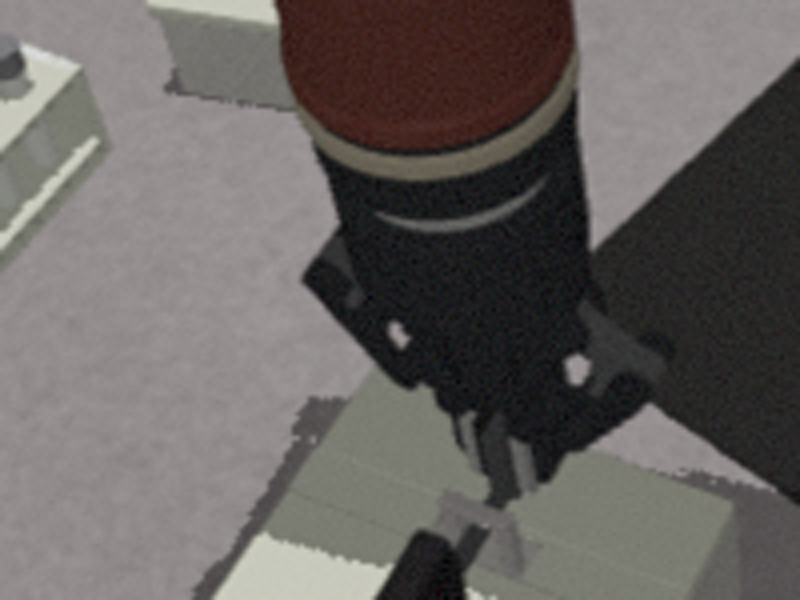

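```bash
python3 -m inch '[[1,0,0,-0.12,0,0,0],[1,0,0,-0.12,0,0,0],[1,-0.7,0,-0.12,0,0,0],[1,-1.4,0,-0.12,0,0,0],[1,-2.1,0,-0.12,0,0,0]]';  python3 -m inch '[[1,-0.7,0,0,0,0,0],[1,-1.4,0,0,0,0,0],[1,-2.1,0,0,0,0,0],[1,-2.8,0,0,0,0,0],[1,-3.4,0,0,0,0,0]]';python3 - <<'E'
from h import *
go(.479,-.267,.2,-.07)
q=optics.capture("side"); crop(q,110,230,310,480,3,"a5.png")
E
```

```text
time: 4.88
tool_pos: [0.4742, 0.189, 0.0998]
eef_rot: [-1.998, -2.424, -0.001]
ft_force: [0.1, 2.1, 2.6]
opening: 0.0112
time: 5.3
tool_pos: [0.4806, 0.1551, 0.0995]
eef_rot: [-1.999, -2.424, -0.0]
ft_force: [-1.4, 2.2, 2.6]
opening: 0.0114
t 5.3 pos [0.4806 0.1551 0.0995] open 0.0114 F [-1.4  2.2  2.6] q [ 0.17  0.37 -0.41  0.79  0.    1.55]
shift cm [-41.41  -8.19 -10.05] turn [ 0.    -0.     0.262] dist 43.4
```

View pics/a5.png

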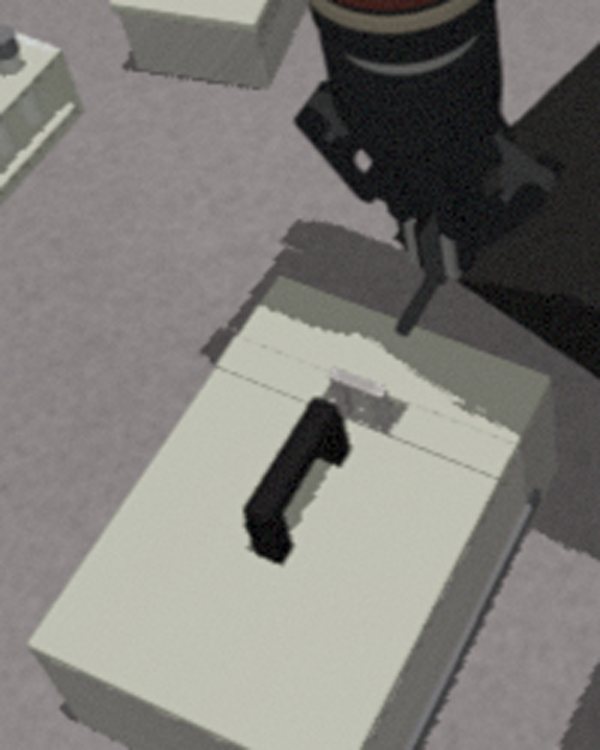

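```bash
python3 -m inch '[[1,-3,0,-3,0,0,0],[1,-6,-1,-6,0,0,0.1],[1,-10,-2,-8,0,0,0.15],[1,-14,-2.8,-8,0,0,0.2],[1,-18,-3.6,-8,0,0,0.262]]';  python3 - <<'E'
from h import *
go(.478,-.277,.15,-.07)
E
```

```text
time: 5.77
tool_pos: [0.4797, -0.0253, 0.1808]
eef_rot: [2.297, 2.139, 0.001]
ft_force: [0.9, -0.6, -0.8]
opening: 0.0114
t 5.77 pos [ 0.4797 -0.0253  0.1808] open 0.0114 F [ 0.9 -0.6 -0.8] q [-0.2   0.24 -0.36  0.97 -0.    1.44]
shift cm [-25.11   1.62   3.12] turn [ 0.002  0.001 -0.001] dist 25.4
```

```bash
python3 -m inch '[[1,-4,0.3,0,0,0,0],[1,-8,0.5,0,0,0,0],[1,-12,0.8,0,0,0,0],[1,-16,1,0,0,0,0],[1,-20,1.3,0,0,0,0]]';  python3 -m inch '[[1,-3,0.2,0,0,0,0],[1,-4,0.25,0,0,0,0],[1,-4,0.25,0,0,0,0]]'
python3 - <<'E'
from h import *
go(.478,-.279,.0115,-.07)
q=optics.capture("side"); crop(q,290,50,490,250,3,"a6.png")
E
```

```text
time: 6.18
tool_pos: [0.4773, -0.226, 0.1791]
eef_rot: [-2.298, -2.141, 0.002]
ft_force: [1.1, 0.5, -0.7]
opening: 0.0115
time: 6.43
tool_pos: [0.4774, -0.2664, 0.1788]
eef_rot: [-2.301, -2.138, 0.002]
ft_force: [1.0, 0.9, -0.4]
opening: 0.0109
t 6.43 pos [ 0.4774 -0.2664  0.1788] open 0.0109 F [ 1.   0.9 -0.4] q [-0.64  0.37 -0.19  1.02 -0.    1.  ]
shift cm [-1.24  0.18 16.73] turn [-0.001  0.001 -0.003] dist 16.8
```

View pics/a6.png

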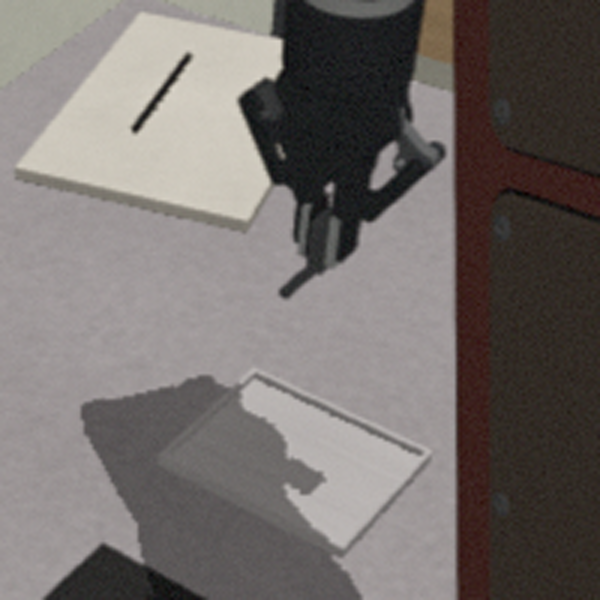

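```bash
python3 -m inch '[[1,-1.2,0.2,4,0,0,0],[1,-1.2,0.2,8,0,0,0],[1,-1.2,0.2,12,0,0,0],[1,-1.2,0.2,14.5,0,0,0],[1,-1.2,0.2,15.5,0,0,0]]';  python3 -m inch '[[1,0,0,0.5,0,0,0],[1,0,0,0.9,0,0,0],[1,0,0,1.1,0,0,0],[1,0,0,1.3,0,0,0],[1,0,0,1.3,0,0,0]]'
python3 - <<'E'
from h import *
go(.478,-.279,.0110,-.07)
E
```

```text
time: 6.9
tool_pos: [0.4768, -0.2725, 0.0208]
eef_rot: [-2.291, -2.14, 0.002]
ft_force: [-0.6, 0.3, 0.2]
opening: 0.0116
time: 7.32
tool_pos: [0.48, -0.2763, 0.0124]
eef_rot: [2.296, 2.141, 0.0]
ft_force: [-0.3, -0.5, -0.5]
opening: 0.0109
t 7.32 pos [ 0.48   -0.2763  0.0124] open 0.0109 F [-0.3 -0.5 -0.5] q [-0.65  0.56 -0.37  0.64 -0.    0.99]
shift cm [-0.28 -0.18  0.14] turn [0.001 0.001 0.   ] dist 0.4
```

```bash
python3 -m inch '[[1,0,0,0.1,0,0,0],[1,0,0,0.1,0,0,0],[1,0,0,0.2,0,0,0],[1,0,0,0.2,0,0,0]]'
python3 - <<'E'
from h import *
go(.478,-.279,.0110,-.07)
q=optics.capture("side"); crop(q,290,100,490,250,4,"a7.png")
E
```

```text
time: 7.65
tool_pos: [0.4796, -0.2762, 0.0108]
eef_rot: [2.297, 2.141, 0.0]
ft_force: [-2.6, 1.9, 12.6]
opening: 0.0111
t 7.65 pos [ 0.4796 -0.2762  0.0108] open 0.0111 F [-2.6  1.9 12.6] q [-0.65  0.56 -0.38  0.63 -0.    0.99]
shift cm [-0.29 -0.14 -0.02] turn [ 0.001  0.001 -0.   ] dist 0.3
```

View pics/a7.png

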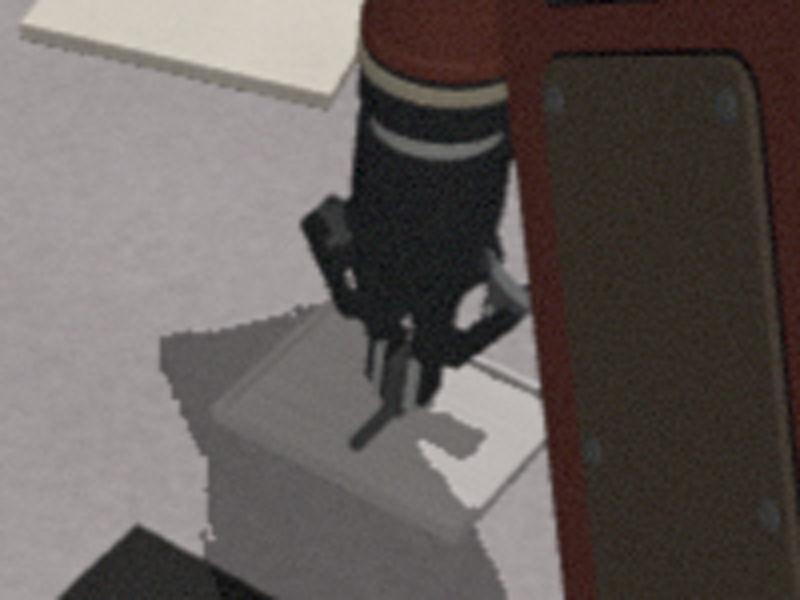

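Contact reached (12.6 N), pin inside the tray. Release, rise, look.

```bash
python3 -m inch '[[0.8,0,0,-0.1,0,0,0],[0.6,0,0,-0.1,0,0,0],[0.5,0,0,-0.1,0,0,0],[0.5,0,0,-0.1,0,0,0]]'; python3 -m inch '[[0.5,0,0,-2,0,0,0],[0.5,0,0,-5,0,0,0],[0.5,0,0,-9,0,0,0],[0.5,0,0,-13,0,0,0],[0.5,0,0,-17,0,0,0]]'
python3 - <<'E'
from h import *
go(.454,.285,.2,.1917)
q=optics.capture("side"); crop(q,290,100,490,250,4,"a8.png")
for r in optics.cut_out(q,"pin")[:2]: print(r["confidence"],r["bbox"])
E
```

```text
time: 8.03
tool_pos: [0.4793, -0.2759, 0.0105]
eef_rot: [2.298, 2.142, 0.0]
ft_force: [0.1, -1.1, 0.6]
opening: 0.0427
time: 8.45
tool_pos: [0.4788, -0.2756, 0.1821]
eef_rot: [-2.297, -2.142, 0.0]
ft_force: [0.7, -0.5, 0.0]
opening: 0.0426
t 8.45 pos [ 0.4788 -0.2756  0.1821] open 0.0426 F [ 0.7 -0.5  0. ] q [-0.65  0.37 -0.17  1.03  0.    0.99]
shift cm [55.75 -6.4  -1.76] turn [-0.001 -0.    -0.262] dist 56.1
0.7 [377.7, 182.8, 397.9, 214.0]
```

View pics/a8.png

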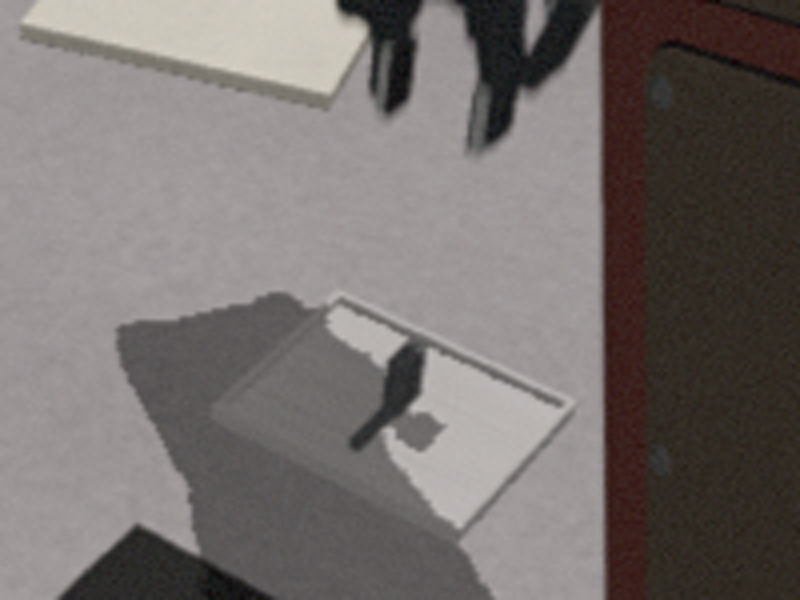

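```bash
python3 -m inch '[[0.5,4,-0.5,-2,0,0,-0.1],[0.5,8,-1,-2,0,0,-0.15],[0.5,12,-1.4,-2,0,0,-0.2],[0.5,16,-1.8,-2,0,0,-0.262],[0.5,20,-2.3,-2,0,0,-0.262]]'
python3 - <<'E'
from h import *
go(.4532,.289,.2,.1917)
E
```

```text
time: 8.97
tool_pos: [0.4698, -0.0731, 0.2003]
eef_rot: [1.994, 2.427, 0.0]
ft_force: [0.2, 1.0, 0.3]
opening: 0.0428
t 8.97 pos [ 0.4698 -0.0731  0.2003] open 0.0428 F [0.2 1.  0.3] q [-0.31  0.22 -0.34  1.02  0.    1.07]
shift cm [3.584e+01 5.390e+00 3.000e-02] turn [ 0.    -0.     0.004] dist 36.2
```

```bash
python3 -m inch '[[0.5,4,0.6,0,0,0,0],[0.5,8,1.2,0,0,0,0],[0.5,12,1.8,0,0,0,0],[0.5,16,2.4,0,0,0,0],[0.5,20,3,0,0,0,0]]'; python3 -m inch '[[0.5,4,0.6,0,0,0,0],[0.5,8,1.2,0,0,0,0],[0.5,12,1.8,0,0,0,0],[0.5,15,2.3,0,0,0,0],[0.5,15,2.3,0,0,0,0]]';python3 - <<'E'
from h import *
go(.4532,.289,.2,.1917)
E
```

```text
time: 9.38
tool_pos: [0.461, 0.1292, 0.2003]
eef_rot: [1.998, 2.424, 0.0]
ft_force: [0.9, -0.1, 0.5]
opening: 0.0428
time: 9.8
tool_pos: [0.4549, 0.2837, 0.1999]
eef_rot: [-1.992, -2.428, -0.002]
ft_force: [-0.9, -0.6, -0.1]
opening: 0.0426
t 9.8 pos [0.4549 0.2837 0.1999] open 0.0426 F [-0.9 -0.6 -0.1] q [ 0.42  0.33 -0.18  1.06  0.    1.79]
shift cm [ 0.55 -0.06 -0.01] turn [ 0.    -0.002  0.005] dist 0.6
```

```bash
python3 -m inch '[[0.5,0.3,-0.06,2,0,0,0],[0.5,0.4,-0.1,5,0,0,0],[0.5,0.4,-0.1,7,0,0,0],[0.5,0.4,-0.1,8.4,0,0,0],[0.5,0.4,-0.1,9.1,0,0,0]]'; python3 -m inch '[[0.5,0,0,0,0,0,0],[0.5,0,0,0,0,0,0]]';python3 - <<'E'
from h import *
go(.4532,.289,.109,.1917)
q=optics.capture("side"); crop(q,110,280,310,480,3,"a9.png")
E
```

```text
time: 10.22
tool_pos: [0.4525, 0.2816, 0.1072]
eef_rot: [-1.998, -2.423, 0.005]
ft_force: [-1.1, 0.1, 0.6]
opening: 0.0427
time: 10.38
tool_pos: [0.4539, 0.2824, 0.1097]
eef_rot: [-1.999, -2.424, 0.0]
ft_force: [0.1, -0.1, 0.1]
opening: 0.0426
t 10.38 pos [0.4539 0.2824 0.1097] open 0.0426 F [ 0.1 -0.1  0.1] q [ 0.42  0.41 -0.32  0.84 -0.    1.8 ]
shift cm [0.66 0.05 0.07] turn [-0.  0.  0.] dist 0.7
```

View pics/a9.png

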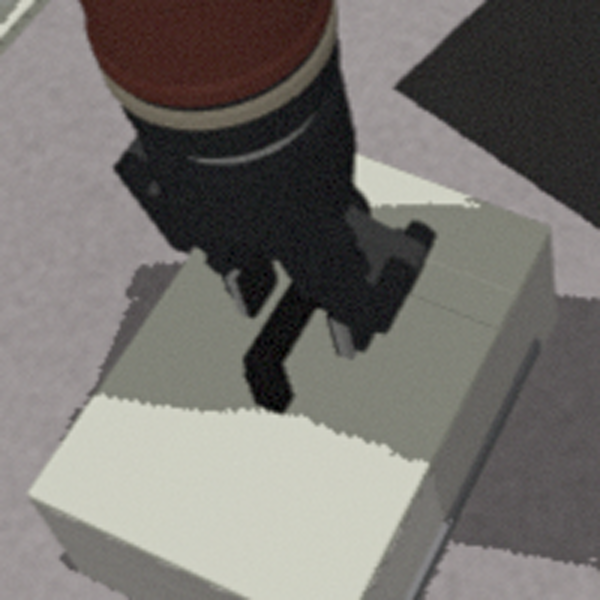

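```bash
python3 -m inch '[[0.5,0.6,0.05,0,0,0,0],[0.5,0.6,0.05,0,0,0,0],[0.7,0.6,0.05,0,0,0,0],[0.85,0.6,0.05,0,0,0,0],[1,0.6,0.05,0,0,0,0]]' 70; python3 -m inch '[[1,0,0,0,0,0,0],[1,0,0,0,0,0,0],[1,0,0,0,0,0,0],[1,0,0,-0.1,0,0,0],[1,0,0,-0.1,0,0,0]]';python3 - <<'E'
from h import *
go(.4532,.289,.109,.1917)
E
```

```text
time: 10.85
tool_pos: [0.4534, 0.2888, 0.11]
eef_rot: [1.998, 2.424, 0.001]
ft_force: [0.6, 0.4, 0.9]
opening: 0.0128
time: 11.27
tool_pos: [0.4527, 0.2884, 0.1102]
eef_rot: [-1.998, -2.424, 0.001]
ft_force: [-0.1, 0.8, -4.9]
opening: 0.0128
t 11.27 pos [0.4527 0.2884 0.1102] open 0.0128 F [-0.1  0.8 -4.9] q [ 0.43  0.41 -0.31  0.85 -0.    1.81]
shift cm [0.05 0.06 0.12] turn [-0.001  0.     0.   ] dist 0.1
```

Lift slowly and straight.

```bash
python3 -m inch '[[1,0,0,-0.5,0,0,0],[1,0,0,-1.1,0,0,0],[1,0,0,-1.8,0,0,0],[1,0,0,-2.5,0,0,0],[1,0,0,-3.3,0,0,0]]'; python3 -m inch '[[1,0,0,-1,0,0,0],[1,0,0,-2.5,0,0,0],[1,0,0,-4,0,0,0],[1,0,0,-5,0,0,0],[1,0,0,-5,0,0,0]]';python3 - <<'E'
from h import *
go(.461,-.001,.195,-.065)
q=optics.capture("side"); cv2.imwrite("pics/b1.png",q["pixels"])
E
```

```text
time: 11.68
tool_pos: [0.4532, 0.2886, 0.1443]
eef_rot: [1.998, 2.424, 0.0]
ft_force: [0.5, 0.4, -4.5]
opening: 0.0128
time: 12.1
tool_pos: [0.4545, 0.2893, 0.1961]
eef_rot: [1.997, 2.423, 0.006]
ft_force: [-0.1, 0.1, -3.9]
opening: 0.0126
t 12.1 pos [0.4545 0.2893 0.1961] open 0.0126 F [-0.1  0.1 -3.9] q [ 0.43  0.34 -0.19  1.05 -0.    1.81]
shift cm [-28.62  -4.9    0.07] turn [ 0.004 -0.001  0.257] dist 29.0
```

View pics/b1.png

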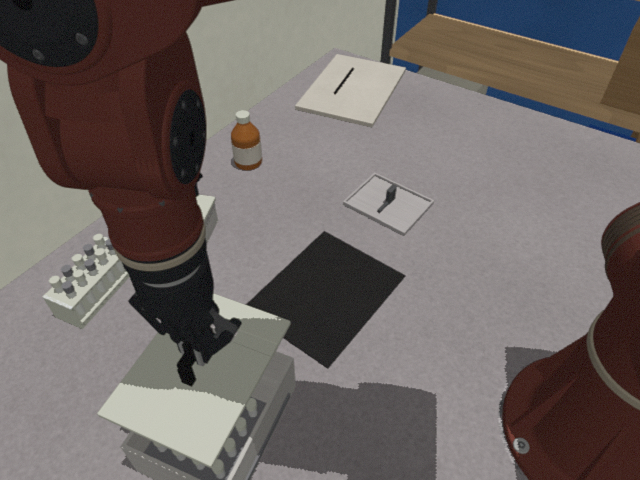

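```bash
python3 -m inch '[[1,-1.5,-0.3,0,0,0,0],[1,-4,-0.7,0,0,0,0.04],[1,-7,-1.2,0,0,0,0.08],[1,-10,-1.7,0,0,0,0.12],[1,-13,-2.2,0,0,0,0.16]]'
python3 - <<'E'
from h import *
go(.461,-.001,.195,-.065)
E
```

```text
time: 12.57
tool_pos: [0.4556, 0.1556, 0.1926]
eef_rot: [-2.187, -2.255, 0.002]
ft_force: [-0.1, -0.6, -3.9]
opening: 0.0128
t 12.57 pos [0.4556 0.1556 0.1926] open 0.0128 F [-0.1 -0.6 -3.9] q [ 0.18  0.24 -0.33  1.   -0.    1.72]
shift cm [-15.67   0.06  -0.24] turn [-0.001  0.     0.096] dist 15.7
```

```bash
python3 -m inch '[[1,-3,0,0,0,0,0.03],[1,-6,0,0,0,0,0.06],[1,-9,0,0,0,0,0.096],[1,-12,0,0,0,0,0.096],[1,-14.3,0,0,0,0,0.096]]';python3 -m inch '[[1,0,0,0,0,0,0],[1,0,0,0,0,0,0],[1,0,0,0,0,0,0]]'
python3 - <<'E'
from h import *
go(.461,-.001,.038,-.065)
q=optics.capture("side"); cv2.imwrite("pics/b2.png",q["pixels"])
E
```

```text
time: 12.98
tool_pos: [0.4603, 0.0119, 0.1928]
eef_rot: [-2.292, -2.148, 0.001]
ft_force: [0.6, -0.1, -4.2]
opening: 0.0127
time: 13.23
tool_pos: [0.4605, 0.0142, 0.1929]
eef_rot: [-2.291, -2.148, 0.001]
ft_force: [0.8, 0.4, -5.7]
opening: 0.0129
t 13.23 pos [0.4605 0.0142 0.1929] open 0.0129 F [ 0.8  0.4 -5.7] q [-0.13  0.2  -0.38  0.99  0.    1.51]
shift cm [-1.52  0.17 15.49] turn [-0.001 -0.     0.001] dist 15.6
```

View pics/b2.png

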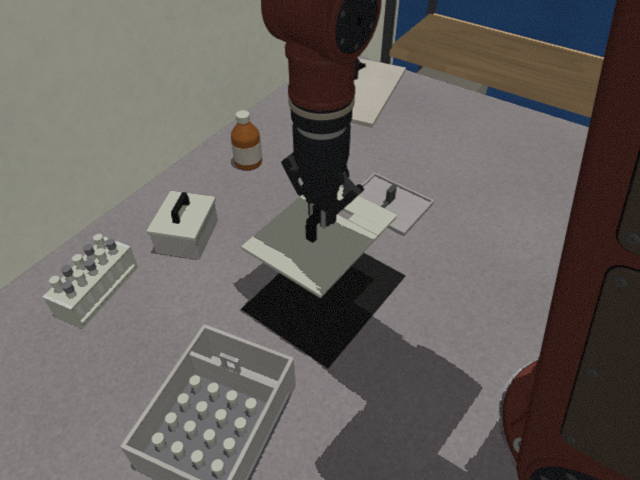

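```bash
python3 -m inch '[[1,-0.5,0.1,2.5,0,0,0],[1,-1,0.15,5.5,0,0,0],[1,-1.5,0.15,8.5,0,0,0],[1,-1.5,0.15,11.5,0,0,0],[1,-1.5,0.15,13.5,0,0,0]]';python3 -m inch '[[1,0,0,0.5,0,0,0],[1,0,0,1,0,0,0],[1,0,0,1.4,0,0,0],[1,0,0,1.7,0,0,0],[1,0,0,1.9,0,0,0]]'
python3 - <<'E'
from h import *
go(.461,-.001,.038,-.065)
E
```

```text
time: 13.7
tool_pos: [0.4601, -0.0001, 0.0561]
eef_rot: [-2.288, -2.149, 0.002]
ft_force: [-0.7, 0.4, -5.1]
opening: 0.0127
time: 14.12
tool_pos: [0.4624, -0.0011, 0.0401]
eef_rot: [2.29, 2.149, 0.002]
ft_force: [0.1, 0.8, -4.2]
opening: 0.0125
t 14.12 pos [ 0.4624 -0.0011  0.0401] open 0.0125 F [ 0.1  0.8 -4.2] q [-0.16  0.38 -0.6   0.59  0.    1.47]
shift cm [ 0.   -0.14  0.21] turn [0.002 0.    0.001] dist 0.3
```

```bash
python3 -m inch '[[1,0,0,0,0,0,0],[1,0,0,0.15,0,0,0],[1,0,0,0.25,0,0,0],[1,0,0,0.25,0,0,0],[1,0,0,0.25,0,0,0]]'
python3 - <<'E'
from h import *
go(.461,-.001,.038,-.065)
q=optics.capture("side"); crop(q,220,180,440,380,3,"b3.png")
E
```

```text
time: 14.53
tool_pos: [0.4621, -0.0013, 0.038]
eef_rot: [2.291, 2.148, 0.001]
ft_force: [-3.2, 1.1, 7.3]
opening: 0.0124
t 14.53 pos [ 0.4621 -0.0013  0.038 ] open 0.0124 F [-3.2  1.1  7.3] q [-0.16  0.39 -0.6   0.58  0.    1.47]
shift cm [ 0.02 -0.11 -0.  ] turn [0.001 0.    0.001] dist 0.1
```

View pics/b3.png

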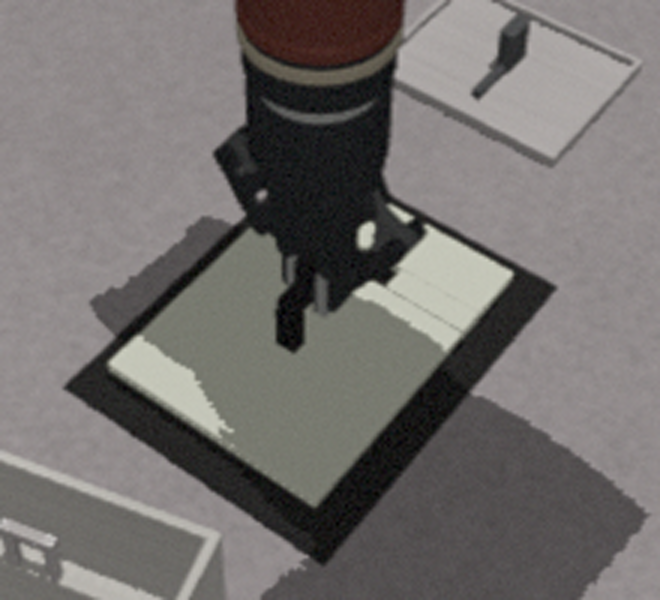

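Lid is down on the mat, centred, pressed with about 7 N and still gripped. Hold briefly, release, rise.

```bash
python3 -m inch '[[1,0,0,0,0,0,0],[0.8,0,0,-0.05,0,0,0],[0.6,0,0,-0.05,0,0,0],[0.5,0,0,-0.05,0,0,0],[0.5,0,0,-0.05,0,0,0]]'; python3 -m inch '[[0.5,0,0,-1,0,0,0],[0.5,0,0,-3,0,0,0],[0.5,0,0,-6,0,0,0],[0.5,0,0,-10,0,0,0],[0.5,0,0,-14,0,0,0]]';python3 -m inch '[[0.5,0,0,-3,0,0,0],[0.5,0,0,-5,0,0,0],[0.5,0,0,-5,0,0,0],[0.5,0,0,-5,0,0,0]]'
python3 - <<'E'
from h import *
go(.461,-.001,.038,-.065)
q=optics.capture("side"); cv2.imwrite("pics/b4.png",q["pixels"])
for t,z in(("lid",.021),("pin",.004)):
  for r in optics.cut_out(q,t)[:1]:
    c,_=cv2.findContours(r["region"].astype("uint8"),0,2)
    b=cv2.approxPolyDP(max(c,key=cv2.contourArea),6,True)[:,0]
    print(t,r["confidence"],[at(q,u,v,z)[:2].round(3).tolist() for u,v in b])
E
```

```text
time: 15.0
tool_pos: [0.4617, -0.0013, 0.0376]
eef_rot: [2.291, 2.149, 0.0]
ft_force: [0.1, -0.1, -0.0]
opening: 0.0427
time: 15.42
tool_pos: [0.4606, -0.0011, 0.1786]
eef_rot: [-2.29, -2.148, 0.002]
ft_force: [0.4, -0.6, -0.0]
opening: 0.0426
time: 15.75
tool_pos: [0.4622, -0.0013, 0.2283]
eef_rot: [2.29, 2.148, 0.002]
ft_force: [-0.3, 0.4, 0.1]
opening: 0.0427
t 15.75 pos [ 0.4622 -0.0013  0.2283] open 0.0427 F [-0.3  0.4  0.1] q [-0.16  0.17 -0.32  1.08 -0.    1.47]
shift cm [ 0.03 -0.16 19.03] turn [0.002 0.    0.001] dist 19.0
lid 0.78 [[0.528, -0.104], [0.541, 0.095], [0.395, 0.106], [0.38, -0.089]]
pin 0.62 [[0.495, -0.328], [0.482, -0.234], [0.475, -0.29]]
```

View pics/b4.png

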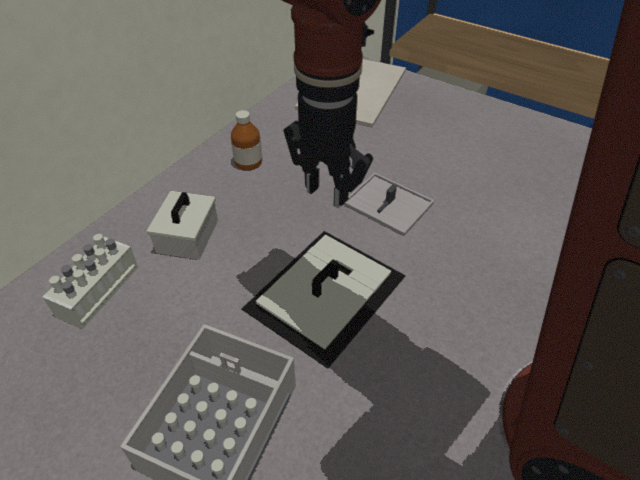

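The lid lies flat and centred on the mat around pixel (325, 290), with its centre at about (0.461, 0.002) against the mat's (0.461, -0.001). The pin stands in the tray near (388, 195), and the gripper is clear of everything.

```bash
python3 -c "
from cell import robot
print(robot.hand_in())"
```

```text
the job is handed in; nothing more can be done
None
```

The job is done and handed in at about 16 s of the 58 s allowed; handing in reports no verdict.

**Pin:** I pulled it level out of the staple by about 56 mm before raising it. I then set it on the tray floor, feeling a contact force of about 12 N, while the lid was still on the case. The last picture shows it standing inside the tray walls.

**Lid:** I lifted it straight up by the handle and lowered it until it pressed on the mat with about 7 N, still gripped, before letting go. The last measurement puts its centre about 3 mm from the mat's centre, with the handle up and the plate lying flat.

**Gripper:** it finished clear, about 0.19 m above the release height, with the wrist force near zero.

No check failed. The top and side cameras disagreed by at most about 3 mm, mainly on the lid corners and the pin's sideways position.

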